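# Seat the tool rest in the lathe's banjo

## Task

Set up the lathe: take the long straight blue tool rest out of the wooden rack and fit it into the bore of the blue banjo on the lathe bed. Lean it about 15 degrees and enter the lower edge of its post first, about a centimetre deep, then straighten it upright and slide it down fully home, collar on the rim, before letting go. Leave the other two rests standing in the rack.

Things in the scene. Friction and masses are not known exactly. Their poses are not given: they have to be found in the camera images.
- blue_rest: Long straight blue tool rest, T-shaped, 0.35-0.65 kg, upright in a rack hole. Origin: centre of the post's foot; z up the post, x along the blade, y across it. Post 25 mm diameter, 62 mm long, foot chamfered; collar 44 mm wide at 62-72 mm above the foot; straight blade 110 mm long, 14 mm thick at 84-122 mm above the foot, topped by a steel rod: grip across its middle. In the rack the foot is 8 mm above the bench.
- bore_mouth (a point): Centre of the bore's mouth in the top face (125 mm above the bench) of the banjo, the blue holder on the lathe bed: a 58 mm square socket, its foot plate lying over the bed. Bore vertical, 30 mm in diameter, 68 mm deep, rim chamfered 3 mm; z points up. Home: the collar lies on the top face, the foot 62 mm below this point. The rest may face any way round.
- curved_rest: Bystander: blue tool rest with a bent blade, about 110 mm long; same post, collar, height and axes, origin at its foot. The three rests stand in random order in the holes (30 mm wide, 80 mm apart, in a row) of a wooden rack 75 x 235 mm and 70 mm high, collars on its top, blades roughly across the row.
- short_rest: Bystander: grey tool rest with a short straight blade, 56 mm long; same post, collar, height and axes, origin at its foot. It stands in another hole of the rack.
Mind the look-alikes: they are no part of the job. Leave any green or turquoise look-alike of the blue_rest alone.

How it is judged (in metres and radians):
On the way, in this order (a step that is already met when the one before it is completed fails the run):
1. the blue rest's post is in the bore's mouth, foot below the rim, while leaning more than 7 degrees (z of blue_rest in the frame of bore_mouth below 0 m and horizontal distance between blue_rest and bore_mouth below 0.015 m and angle between blue_rest's own z axis and vertical between 0.12 and 0.8 rad), for 0.1 s.
2. straightened (within 10 degrees of upright) and slid to within 12 mm of home while still held (z of blue_rest in the frame of bore_mouth below -0.05 m and horizontal distance between blue_rest and bore_mouth below 0.015 m and angle between blue_rest's own z axis and vertical below 0.175 rad and contact force between the fingers and blue_rest above 1 N), for 0.1 s.
At the end, for the whole second after the job is handed in: The blue rest stands in the banjo's bore, its foot at least 56 mm below the mouth (home is 62 mm) and within 15 mm of the bore's axis, upright within 10 degrees, at rest; the feet of the curved and short rests are within 30 mm of where they started (z of blue_rest in the frame of bore_mouth below -0.056 m and horizontal distance between blue_rest and bore_mouth below 0.015 m and angle between blue_rest's own z axis and vertical below 0.175 rad and linear speed of blue_rest below 0.02 m/s and distance of each of curved_rest, short_rest from where it was at the start of the episode below 0.03 m); the robot touches nothing.
It fails at once if the curved rest is moved more than 30 mm or tipped over 25 degrees (distance of curved_rest from where it was at the start of the episode above 0.03 m or angle between curved_rest's own z axis and vertical above 0.44 rad).
It fails at once if the short rest is moved more than 30 mm or tipped over 25 degrees (distance of short_rest from where it was at the start of the episode above 0.03 m or angle between short_rest's own z axis and vertical above 0.44 rad).
It also fails if it takes over 46 s, if anything falls off the work surface, if the arm or the gripper's body presses on something with over 40 N, if the wrist force passes 120 N, or if a joint passes its speed limit or range.

## Robot

A 6-joint arm with a two-finger parallel gripper is mounted at the origin on the work surface. World frame = base frame: x ahead of the robot, y to its left, z up, the work surface at z = 0. Lengths are in mm, angles in rad, forces in N, time in s.
With the tool pointing down it reaches from about 400 to 925 mm from the base axis. Payload 12.5 kg.
Tool frame: the origin (TCP) lies between the finger pads; the fingertips stand 11 mm ahead of it and the grasp point (between the pads) lies 8 mm behind it (env.tip_extent is the distance from the TCP to the fingertips, in mm); x points along the fingers, z is the direction in which the jaws open and shut, and the axes are right-handed (so a half turn about x gives the same grasp; the last joint's range is limited). The gripper opens to 95 mm and grips with 3 to 60 N. Pads are 20 mm wide; open, the fingers measure 119 mm over their backs; the gripper's body (75 mm by 180 mm) begins 59 mm behind the grasp point.
Start: joints at [1.017, 0.491, 1.559, -0, 1.092, -0.106], TCP at [270.601, 563.401, 225.661] pointing down, gripper open.
Joint ranges: [-3.1, 3.1], [-0.84, 2.19], [0.05, 2.79], [-1.13, 4.28], [0.06, 2.93], [-2.69, 2.69]. Speed limits (rad/s): [2.22, 2.22, 2.79, 3.14, 3.14, 3.14].

## Interface

Orientations are given as [roll, pitch, yaw] about the fixed x, y, z axes, in that order (R = Rz(yaw) Ry(pitch) Rx(roll)).
In Python, from cell import status, imaging, env gives the robot as it stands. The module is installed in compiled form; this text tells all that it offers.
- The arm moves only by the tool apply_moves, never from a script. Its argument "increments" is a list of rows, each a list of 5 numbers: the closure, from 0 (fully open) to 1 (shut), then the shift along the tool's x, y, z in mm, then the turn about the tool's x in degrees. A call has 1 to 10 rows; each row shifts and turns the commanded pose from where the row before left it, along the tool's axes as they then stand; what a row does not reach is not made up. A row lasts 1/10 s, in which the tool goes at most 50 mm and 8.59 degrees, less where a joint would pass 70% of its speed; a pose out of reach is approached as far as the arm can. A call with a gripper value outside its range is refused whole. The fingers move at their own pace and stop on an object; the grip force is fixed at half the most. Time passes only in rows, so rows that do not move let the fingers close. It gives the time, the measured TCP pose, the force and the opening at its end, in the units of the state.
- status.state(): the state, without advancing time (a new reading comes with each control period).
- imaging.read_camera(name): name is "side" or "top" or "wrist"; returns a dict with "pixels" (420x560x3 uint8, red, green, blue), "fovy" (degrees; the focal length in pixels is half the picture's height over the tangent of half this angle, whatever the lens; pixels are square), "cx", "cy" (the principal point, pixels), "R" (3x3) and "t" (3): a world point X has camera coordinates R X + t. Camera axes: x right, y down, z forward; pixel columns grow to the right and rows downward; lengths in mm; the calibration is good to about 2 mm. The wrist camera is an equidistant fisheye: a pixel r from the principal point sees the ray r / f radians off the axis. A picture is of the moment at which its call begins. There is no depth.
- env.job_done(): hands the job in, once; it reports no verdict.
The state is a dict: "t": time; "joints": joint angles; "qvel": joint speeds; "tau": joint torques, N m; "eef_pos": TCP position; "tcp_rot": TCP orientation; "ft_force": force on the tool from outside, world axes, zero at the start; "moment": the same for the moment, N m; "opening": opening from 0.0 (shut) to 1.0 (fully open).
Only numpy, scipy, OpenCV 4.12 (cv2) and the standard library are available. Lean on these libraries where they do the work, as an engineer would, in place of code of your own. Each camera call takes 0.05 s, during which the arm holds its last target. There are 200 camera calls.

## Working session

There is one attempt and no reset: what is moved stays moved. The work goes in short steps, Python scripts to look and compute and a tool call to move; the robot and the scene stay as the last step left them, time stands still between calls to the robot, and variables do not carry over. Pictures are saved under pics/ and viewed, about 8 in all and at most 12, crops included, and the job is handed in when it is done.

Besides the shell and the picture viewer there is one more tool, called after ">>>" in YAML: its name, and indented under it one key for each argument. apply_moves: Moves the arm, as the interface text tells. Its arguments: {"type":"object","properties":{"increments":{"type":"array"}},"required":["increments"]}

```bash
mkdir -p pics; cat > h.py <<'E'
import numpy as np, cv2
from cell import status, imaging, env
def cam(n,save=None):
    c=imaging.read_camera(n)
    if save: cv2.imwrite('pics/'+save,c['pixels'][:,:,::-1])
    return c
def ray(c,u,v,fish=False):
    f=210/np.tan(np.radians(c['fovy'])/2)
    d=np.array([(u-c['cx'])/f,(v-c['cy'])/f])
    if fish:
        r=np.hypot(*d); d3=np.array([*(d/max(r,1e-9)*np.sin(r)),np.cos(r)])
    else: d3=np.array([*d,1.])
    R=np.array(c['R']);t=np.array(c['t'])
    return -R.T@t, R.T@d3
def onz(c,u,v,z,fish=False):
    o,d=ray(c,u,v,fish); return (o+d*(z-o[2])/d[2])
def proj(c,X,fish=False):
    f=210/np.tan(np.radians(c['fovy'])/2)
    p=np.array(c['R'])@np.array(X,float)+np.array(c['t'])
    if fish:
        r=np.hypot(p[0],p[1]); th=np.arctan2(r,p[2]); return c['cx']+f*th*p[0]/r, c['cy']+f*th*p[1]/r
    return c['cx']+f*p[0]/p[2], c['cy']+f*p[1]/p[2]
E
python3 - <<'E'
from h import *
ims=[cam(n) for n in('top','side','wrist')]
for n,c in zip(('top','side','wrist'),ims): print(n,c['fovy'],-np.array(c['R']).T@c['t'],np.round(c['R'],2).tolist())
print(status.state())
a=np.hstack([ims[0]['pixels'],ims[1]['pixels']])
cv2.imwrite('pics/top.png',ims[0]['pixels'][:,:,::-1]);cv2.imwrite('pics/side.png',ims[1]['pixels'][:,:,::-1])
E
```

```text
top 51.770591931909124 [316.32446471 -71.3497252  803.26965048] [[0.24, -0.97, 0.01], [-0.95, -0.24, -0.2], [0.2, 0.04, -0.98]]
side 48.14945999661 [  42.10514271 -680.96461102  578.18371006] [[0.84, -0.55, 0.02], [-0.27, -0.44, -0.86], [0.48, 0.71, -0.52]]
wrist 65.70646984690485 [194.39739493 598.66419208 383.72179753] [[0.43, 0.9, -0.0], [0.86, -0.41, 0.29], [0.27, -0.13, -0.96]]
{'t': 0.15, 'joints': array([ 1.01742192e+00,  4.91412281e-01,  1.55932057e+00,  4.57058904e-05,
        1.09168121e+00, -1.05603694e-01]), 'qvel': array([ 0.00248081, -0.00266214, -0.00101759,  0.00028895,  0.00059052,
        0.00126462]), 'tau': array([ 1.83997749e-03, -6.12905860e+01, -2.58273214e+01,  6.92452909e-02,
        4.73757950e-02,  3.95670355e-06]), 'eef_pos': array([270.481747  , 563.25435515, 225.19762791]), 'tcp_rot': array([ 2.98667218,  1.56997392, -2.1735086 ]), 'ft_force': array([ 0.42132312,  0.16812258, -0.3444956 ]), 'moment': array([-0.06278824,  0.00929158,  0.00835497]), 'opening': 1.0017842316124184}
```

View pics/top.png

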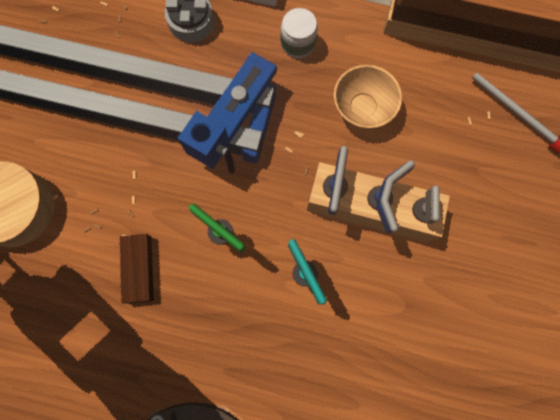

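View pics/side.png

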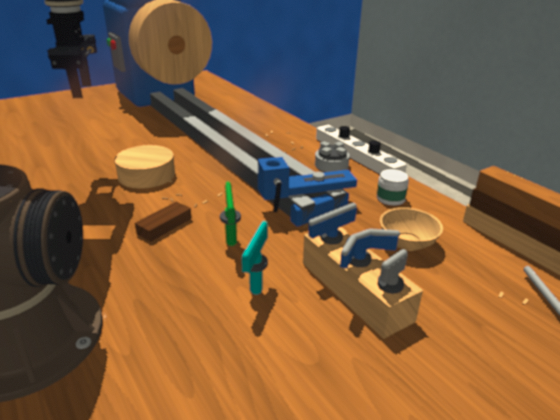

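Top view candidates: the long straight blue rest in the rack's end hole (338,180). The others are the curved rest (393,195), the short grey rest (432,205), and the green (217,228) and turquoise (307,272) decoys. I choose (338,180). The banjo's bore is at about (201,132). Next is a close crop to check both.

```bash
python3 - <<'E'
from h import *
c=cam('top'); p=c['pixels'][:,:,::-1]; s=cam('side'); q=s['pixels'][:,:,::-1]
a=cv2.resize(p[90:230,160:300],(400,400),interpolation=cv2.INTER_CUBIC)
b=cv2.resize(p[120:260,290:430],(400,400),interpolation=cv2.INTER_CUBIC)
e=cv2.resize(q[140:240,240:380],(400,286),interpolation=cv2.INTER_CUBIC)
e=cv2.copyMakeBorder(e,0,0,0,400,cv2.BORDER_CONSTANT)
cv2.imwrite('pics/crop.png',cv2.resize(np.vstack([np.hstack([a,b])]),(800,400)))
for n,pt,z in [('bore',(201,132),125),('rodA',(343,150),130),('rodB',(333,209),130),('collar',(336,186),80)]: print(n,onz(c,*pt,z))
# rack corners
for pt in [(318,167),(449,193),(443,234),(311,205)]: print(onz(c,*pt,70))
print('side bore', onz(s,272,163,125))
E
```

```text
bore [558.49362925 117.04877134 125.        ]
rodA [ 583.32700642 -118.75587289  130.        ]
rodB [ 482.50415073 -124.29150184  130.        ]
collar [ 535.94516623 -124.43522466   80.        ]
[565.27109861 -86.70401216  70.        ]
[ 574.79905052 -320.24229127   70.        ]
[ 500.30251772 -322.1005731    70.        ]
[494.96955866 -90.31749056  70.        ]
side bore [553.49876924 118.64293101 125.        ]
```

View pics/crop.png

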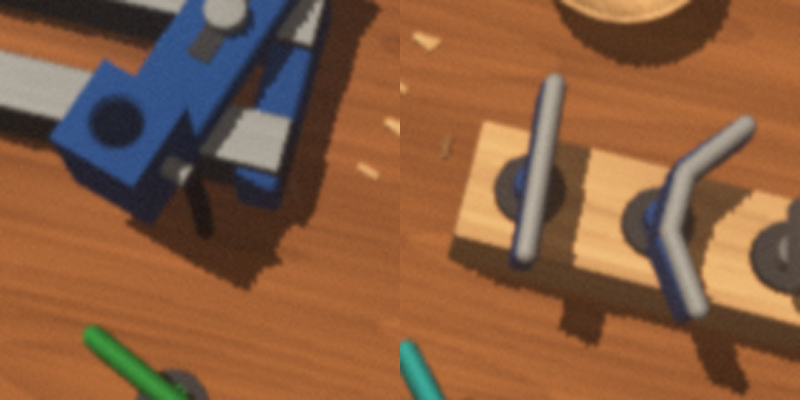

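```bash
cat >> h.py <<'E'
from scipy.spatial.transform import Rotation as Ro
def tool():
    s=status.state(); return s,np.array(s['eef_pos']),Ro.from_euler('xyz',s['tcp_rot']).as_matrix()
def delta(X,R=None):
    s,p,R0=tool(); return np.round((R0 if R is None else R).T@(np.array(X)-p),1)
E
python3 - <<'E'
from h import *
c=cam('top')
k=lambda a,o:(a[0]*.35+o[0],a[1]*.35+o[1])
for a in [(105,62),(190,112),(137,187),(52,135),(116,121)]: print('socket',onz(c,*k(a,(160,90)),125).round(1))
A=onz(c,*k((154,78),(290,120)),134);B=onz(c,*k((125,258),(290,120)),134)
print(A,B,(A+B)/2,np.degrees(np.arctan2(*(A-B)[[1,0]])))
print('collar',onz(c,*k((130,190),(290,120)),80))
s,p,R=tool();print(R.round(3));print(delta([535,-124,225]))
E
```

```text
socket [591.6 134.  125. ]
socket [573.6  77.2 125. ]
socket [521.8  94.6 125. ]
socket [540.4 151.1 125. ]
socket [557.7 117.5 125. ]
[ 586.6448618  -118.91629701  134.        ] [ 479.74652136 -125.58691824  134.        ] [ 533.19569158 -122.25160763  134.        ] 3.5707150359109354
collar [ 534.85857943 -123.7875317    80.        ]
[[-0.    -0.901  0.433]
 [-0.     0.433  0.901]
 [-1.     0.    -0.   ]]
[   0.6 -536.  -505.1]
```

>>> apply_moves:
  increments:
    - [0.2,0,-27,-25,0]
    - [0.4,0,-27,-25,0]
    - [0.5,0,-27,-25,0]
    - [0.5,0,-27,-25,0]
    - [0.5,0,-27,-25,0]
    - [0.5,0,-27,-25,0]
    - [0.5,0,-27,-25,0]
    - [0.5,0,-27,-25,0]
    - [0.5,0,-27,-25,0]
    - [0.5,0,-27,-25,0]

```text
t: 1.3
eef_pos: [406.1, 219.7, 225.8]
tcp_rot: [-0.651, 1.57, 0.472]
ft_force: [0.9, 0.0, 0.4]
opening: 0.497
```

>>> apply_moves:
  increments:
    - [0.5,0,-27,-25,0]
    - [0.5,0,-27,-25,0]
    - [0.5,0,-27,-25,0]
    - [0.5,0,-27,-25,0]
    - [0.5,0,-27,-25,0]
    - [0.5,0,-27,-25,0]
    - [0.5,0,-27,-25,0]
    - [0.5,0,-27,-25,0]
    - [0.5,0,-20,-25,0]
    - [0.5,0,0,0,0]

```text
t: 2.3
eef_pos: [521.8, -86.9, 225.4]
tcp_rot: [-1.946, 1.57, -0.826]
ft_force: [-0.6, 0.6, 0.3]
opening: 0.499
```

>>> apply_moves:
  increments:
    - [0.5,0,0,0,-7]
    - [0.5,0,0,0,-7]
    - [0.5,0,0,0,-8]
    - [0.5,0,0,0,-7.3]
    - [0.5,0,0,0,0]
    - [0.5,0,0,0,0]

```text
t: 2.9
eef_pos: [520.9, -83.4, 225.7]
tcp_rot: [-0.141, 1.571, 1.49]
ft_force: [-0.1, -0.3, 0.1]
opening: 0.502
```

```bash
python3 - <<'E'
from h import *
c=cam('wrist','w1.png')
s,p,R=tool();print(s['t'],p,R.round(3),s['joints'].round(2),s['opening'])
print(delta([533.5,-123,225]))
print(proj(c,[533.5,-123,134],True),proj(c,[586.6,-119,134],True),proj(c,[480,-125.6,134],True))
E
```

```text
2.95 [520.9546471  -83.47135549 225.67839126] [[ 0.    -0.998 -0.06 ]
 [ 0.    -0.06   0.998]
 [-1.    -0.     0.   ]] [-0.28  0.35  1.8   0.    0.99 -1.92] 0.5035126744389387
[  0.7 -10.1 -40.2]
(np.float64(231.04453100045905), np.float64(230.60684935563032)) (np.float64(235.2848028047706), np.float64(286.29398952948964)) (np.float64(229.14111968938363), np.float64(166.4307532810005))
```

View pics/w1.png

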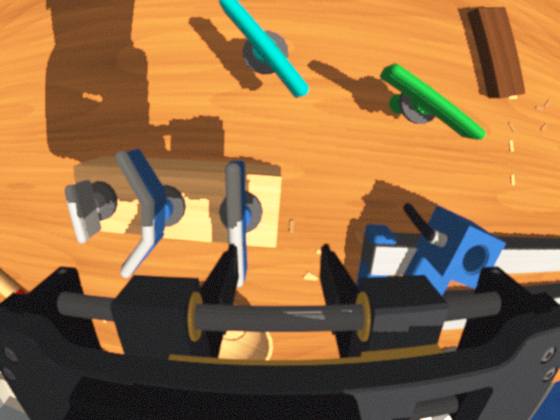

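```bash
python3 - <<'E'
from h import *
c=cam('top'); w=cam('wrist')
def tri(a,b):
    (o1,d1),(o2,d2)=a,b; d1=d1/np.linalg.norm(d1);d2=d2/np.linalg.norm(d2)
    k=np.linalg.lstsq(np.c_[d1,-d2],o2-o1,rcond=None)[0]; x=o1+k[0]*d1;y=o2+k[1]*d2
    return ((x+y)/2).round(1),np.linalg.norm(x-y).round(1)
# rod line pixels in wrist, near edges; mask of rod brightness
p=w['pixels'].astype(int); 
for v in (175,200,225,245):
    print(v,[tuple(p[v,u]) for u in range(224,252,3)])
print('A',tri(ray(c,343.9,147.3),ray(w,240,285,True)),'B',tri(ray(c,333.75,210.3),ray(w,233,164,True)))
print('C',tri(ray(c,338.8,178.8),ray(w,236.3,226,True)))
print('bore',tri(ray(c,200.6,132.3),ray(w,475,257,True)),onz(w,475,257,125,True))
for z in (126,130,134): print(onz(w,236.3,226,z,True),onz(c,338.8,178.8,z))
print('collar',onz(w,244,209,80,True), -np.array(w['R']).T@w['t'])
E
```

```text
175 [(np.int64(156), np.int64(116), np.int64(81)), (np.int64(108), np.int64(104), np.int64(97)), (np.int64(117), np.int64(111), np.int64(108)), (np.int64(123), np.int64(117), np.int64(109)), (np.int64(119), np.int64(113), np.int64(106)), (np.int64(98), np.int64(96), np.int64(92)), (np.int64(29), np.int64(54), np.int64(82)), (np.int64(122), np.int64(93), np.int64(74)), (np.int64(250), np.int64(197), np.int64(118)), (np.int64(255), np.int64(226), np.int64(137))]
200 [(np.int64(75), np.int64(65), np.int64(57)), (np.int64(91), np.int64(91), np.int64(89)), (np.int64(116), np.int64(115), np.int64(108)), (np.int64(120), np.int64(116), np.int64(108)), (np.int64(119), np.int64(112), np.int64(106)), (np.int64(108), np.int64(103), np.int64(98)), (np.int64(38), np.int64(59), np.int64(84)), (np.int64(44), np.int64(55), np.int64(71)), (np.int64(63), np.int64(62), np.int64(60)), (np.int64(60), np.int64(56), np.int64(56))]
225 [(np.int64(121), np.int64(92), np.int64(67)), (np.int64(72), np.int64(73), np.int64(76)), (np.int64(117), np.int64(112), np.int64(106)), (np.int64(126), np.int64(122), np.int6
[... 663 characters left out ...]
p.int64(255), np.int64(204), np.int64(117)), (np.int64(255), np.int64(222), np.int64(125))]
A (array([ 591.7, -117.9,  122.2]), np.float64(3.7)) B (array([ 479.2, -124.4,  132.5]), np.float64(3.2))
C (array([ 556.5, -127.7,   59.8]), np.float64(0.5))
bore (array([556.5, 118.2, 123.2]), np.float64(3.9)) [553.56820216 116.67315028 125.        ]
[ 532.19590679 -119.78905618  126.        ] [ 534.94129692 -122.87276599  126.        ]
[ 530.71678505 -119.32129414  130.        ] [ 533.65013124 -122.56846745  130.        ]
[ 529.23766331 -118.85353209  134.        ] [ 532.35896556 -122.26416891  134.        ]
collar [ 530.96246887 -117.91622474   80.        ] [436.70501309 -89.59072004 384.23673939]
```

The wrist view shows the straight rest's rod running (233,164) to (240,285), with its centre at about (236,225). The curved and short rests are to its left, and the banjo bore is at (475,257). I approach at (533,-121).

>>> apply_moves:
  increments:
    - [0.5,0,-5,-19,0]
    - [0.5,0,-4.7,-19,0]
    - [0.5,0,0,0,0]
    - [0.5,25,0,0,0]
    - [0.5,25,0,0,0]
    - [0.5,25,0,0,0]
    - [0.5,20,0,0,0]
    - [0.5,15,0,0,0]
    - [0.5,10,0,0,0]
    - [0.5,0,0,0,0]

```text
t: 4.05
eef_pos: [532.7, -121.0, 104.6]
tcp_rot: [1.091, 1.569, 2.725]
ft_force: [0.8, 0.7, 0.1]
opening: 0.504
```

>>> apply_moves:
  increments:
    - [0.7,0,0,0,0]
    - [0.9,0,0,0,0]
    - [1,0,0,0,0]
    - [1,0,0,0,0]
    - [1,0,0,0,0]

```text
t: 4.55
eef_pos: [533.2, -121.1, 105.9]
tcp_rot: [-1.605, 1.57, 0.029]
ft_force: [-1.2, -0.4, 2.9]
opening: 0.147
```

```bash
python3 - <<'E'
from h import *
a=cam('wrist');b=cam('top')
cv2.imwrite('pics/g1.png',np.hstack([cv2.resize(a['pixels'][120:330,130:410],(400,300)),cv2.resize(b['pixels'][60:330,150:510],(400,300))])[:,:,::-1])
s,p,R=tool();print(s['t'],p,R.round(3),s['joints'].round(2),s['opening'])
E
```

```text
4.65 [ 533.17979467 -121.09837704  105.90246031] [[ 0.    -0.998 -0.064]
 [ 0.    -0.064  0.998]
 [-1.    -0.    -0.   ]] [-0.34  0.54  1.87  0.    0.73 -1.98] 0.1458337501855951
```

View pics/g1.png

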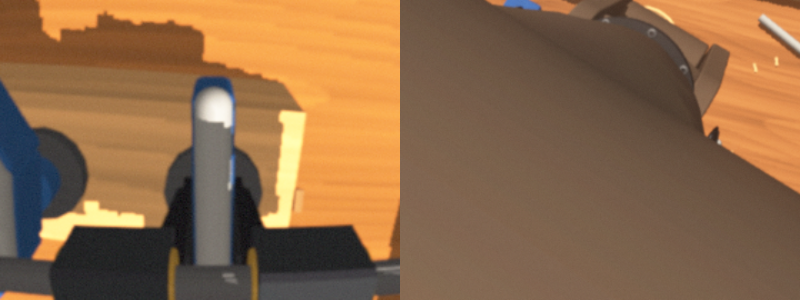

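The rest is gripped (opening 14 mm = blade thickness). I lift it clear and carry it to a standoff in front of the banjo's near face.

>>> apply_moves:
  increments:
    - [1,-5,0,0,0]
    - [1,-15,0,0,0]
    - [1,-25,0,0,0]
    - [1,-30,0,0,0]
    - [1,-35,0,0,0]
    - [1,-35,0,0,0]
    - [1,0,0,0,0]
    - [1,0,2,20,0]
    - [1,0,2.5,30,0]
    - [1,0,2.5,30,0]

```text
t: 5.65
eef_pos: [520.1, -41.0, 249.1]
tcp_rot: [1.268, 1.568, 2.901]
ft_force: [0.3, 1.0, -5.0]
opening: 0.144
```

>>> apply_moves:
  increments:
    - [1,0,2.5,30,0]
    - [1,0,2.5,30,0]
    - [1,0,2.5,30,0]
    - [1,0,2.5,30,0]
    - [1,0,2.5,30,0]
    - [1,0,1.9,30,0]
    - [1,0,0,0,7.3]
    - [1,0,0,0,7.3]
    - [1,0,0,0,7.3]
    - [1,0,0,0,0]

```text
t: 6.65
eef_pos: [494.6, 136.9, 249.3]
tcp_rot: [2.001, 1.568, -3.032]
ft_force: [-0.2, 0.2, -5.2]
opening: 0.147
```

```bash
python3 - <<'E'
from h import *
s=cam('side','s2.png'); w=cam('wrist')
st,p,R=tool();print(st['t'],p,R.round(3),st['joints'].round(2),st['opening'],st['ft_force'])
print(delta([494.7,137.6,203]))
cv2.imwrite('pics/s2.png',np.hstack([cv2.resize(s['pixels'][60:260,180:400],(400,364)),cv2.resize(w['pixels'][100:330,130:383],(400,364))])[:,:,::-1])
E
```

```text
6.75 [494.87937732 136.84929432 249.73395095] [[-0.002 -0.951  0.31 ]
 [-0.     0.31   0.951]
 [-1.     0.001 -0.001]] [ 0.14  0.31  1.8   0.    1.04 -1.11] 0.1464207066411344 [-0.01033864  0.38233758 -4.74787034]
[46.7  0.3  0.7]
```

View pics/s2.png

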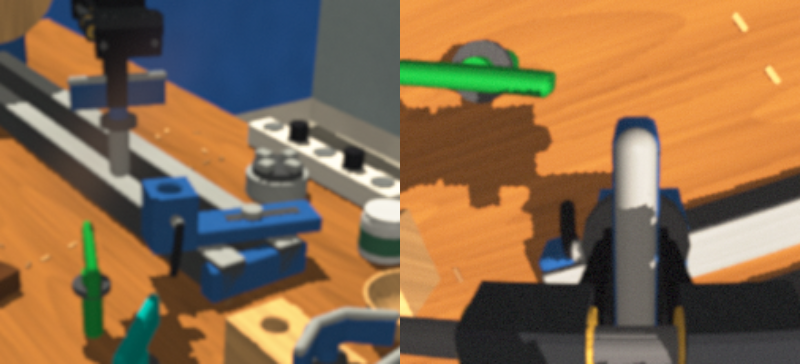

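```bash
python3 - <<'E'
from h import *
s=cam('side'); p=s['pixels'][:,:,::-1]
a=cv2.resize(p[110:190,230:310],(560,560),interpolation=cv2.INTER_CUBIC)
cv2.imwrite('pics/s3.png',a)
print(proj(s,[494.9,136.9,151.8]),proj(s,[556.5,117.3,125]))
E
```

```text
(np.float64(244.73599439256395), np.float64(154.73279863516768)) (np.float64(273.4604102268598), np.float64(162.92096165195605))
```

View pics/s3.png

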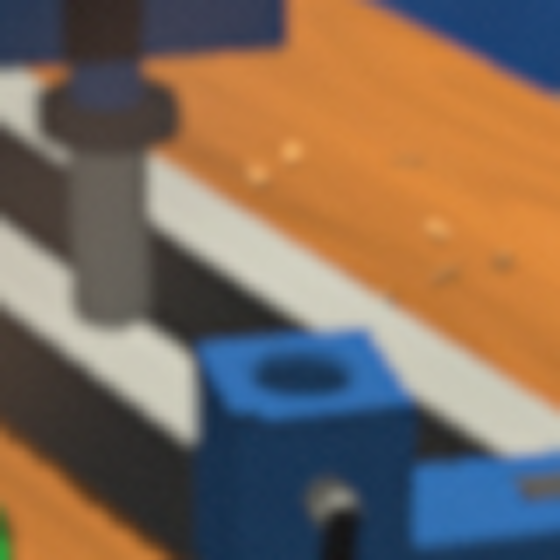

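>>> apply_moves:
  increments:
    - [1,20,0,0,0]
    - [1,20,0,0,0]
    - [1,6.7,0,0,0]
    - [1,0,-8,0,0]
    - [1,0,-8,0,0]
    - [1,0,-4,0,0]
    - [1,0,-4,0,0]
    - [1,0,-4,0,0]
    - [1,0,-4,0,0]
    - [1,0,0,0,0]

```text
t: 7.8
eef_pos: [525.6, 126.9, 204.3]
tcp_rot: [1.412, 1.57, 2.664]
ft_force: [-4.6, 1.0, -2.8]
opening: 0.151
```

>>> apply_moves:
  increments:
    - [1,0,-4,0,0]
    - [1,0,-4,0,0]
    - [1,0,-4,0,0]
    - [1,0,-4,0,0]
    - [1,0,0,0,0]

```text
t: 8.3
eef_pos: [540.5, 122.0, 204.1]
tcp_rot: [1.611, 1.569, 2.863]
ft_force: [-4.4, 1.9, -2.1]
opening: 0.145
```

```bash
python3 - <<'E'
from h import *
s=cam('side'); p=s['pixels'][:,:,::-1]
cv2.imwrite('pics/s4.png',cv2.resize(p[70:190,220:340],(560,560),interpolation=cv2.INTER_CUBIC))
st,q,R=tool();print(st['t'],q,st['ft_force'])
E
```

```text
8.35 [540.45867318 122.00695557 204.1247532 ] [-4.31678505  1.13634412 -1.11233527]
```

View pics/s4.png

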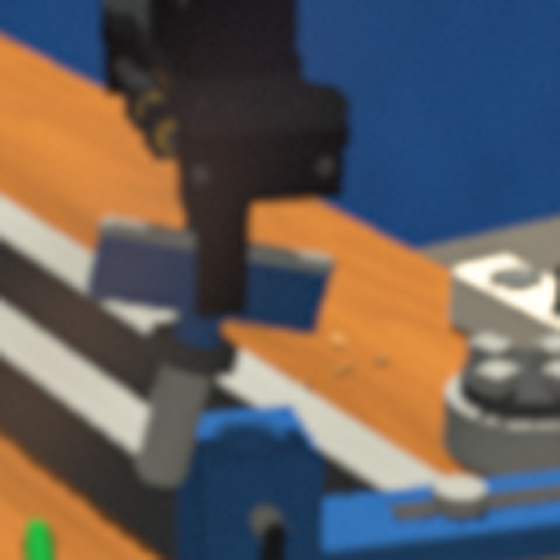

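The rest leans about 15.5 degrees in the grip. I back off, rise and move above the bore.

>>> apply_moves:
  increments:
    - [1,0,4,0,0]
    - [1,0,4,0,0]
    - [1,-13,0,0,0]
    - [1,-13,0,0,0]
    - [1,0,-12,0.5,0]
    - [1,0,-12,0,0]
    - [1,0,-12,0,0]
    - [1,0,-12.8,0,0]
    - [1,0,0,0,0]
    - [1,0,0,0,0]

```text
t: 9.35
eef_pos: [579.8, 109.3, 229.2]
tcp_rot: [1.886, 1.57, 3.138]
ft_force: [-0.2, 0.1, -4.6]
opening: 0.143
```

```bash
python3 - <<'E'
from h import *
s=cam('side'); p=s['pixels'][:,:,::-1]; w=cam('wrist');q=w['pixels'][:,:,::-1]
a=cv2.resize(p[100:190,230:320],(480,480),interpolation=cv2.INTER_CUBIC)
b=cv2.resize(q[150:310,170:276],(318,480),interpolation=cv2.INTER_CUBIC)
cv2.imwrite('pics/s5.png',np.hstack([a,b]))
st,x,R=tool();print(st['t'],x,st['ft_force'])
n=np.array([.951,-.31]);t=np.array([.31,.951]);d=x[:2]-[556.5,117.3];print(d@n,d@t)
# predicted foot centre & lowest edge pixel, side crop coords
G=np.array([*x[:2],x[2]+8]);th=np.radians(15.5);n3=np.array([*n,0])
ax=n3*np.sin(th)+np.array([0,0,np.cos(th)]);bx=n3*np.cos(th)-np.array([0,0,np.sin(th)])
for h in (0,62):
    F=G-(105.9-h)*ax+2.5*bx
    for k in(-12.5,0,12.5):
        u,v=proj(s,F+k*bx);print(h,k,((u-230)*480/90,(v-100)*480/90))
u,v=proj(s,[556.5,117.3,125]);print(((u-230)*480/90,(v-100)*480/90))
E
```

```text
9.45 [579.42208576 109.6492517  229.67020979] [-0.40804507  0.46381623 -4.36832482]
24.17063553200299 -0.17001505089871394
0 -12.5 (np.float64(199.9447135082746), np.float64(309.9014379983725))
0 0 (np.float64(228.08146606905908), np.float64(314.4445327130229))
0 12.5 (np.float64(255.97516086805445), np.float64(318.9483821583215))
62 -12.5 (np.float64(240.3371798298649), np.float64(170.7537152912963))
62 0 (np.float64(269.04059781888463), np.float64(176.03698163444733))
62 12.5 (np.float64(297.4895133220113), np.float64(181.27340322836017))
(np.float64(231.78885454325217), np.float64(335.5784621437656))
```

View pics/s5.png

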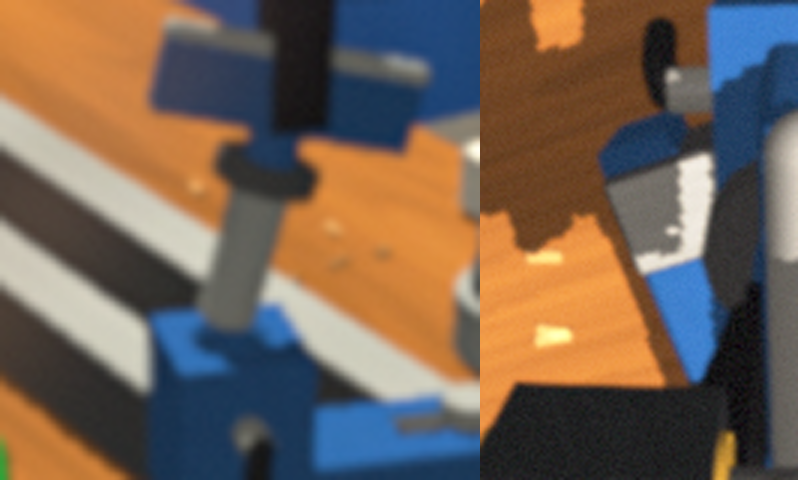

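>>> apply_moves:
  increments:
    - [1,4,0,0,0]
    - [1,3,0,0,0]
    - [1,3,0,0,0]
    - [1,3,0,0,0]
    - [1,0,0,0,0]

```text
t: 9.95
eef_pos: [579.6, 109.6, 216.5]
tcp_rot: [1.845, 1.57, 3.097]
ft_force: [0.3, -0.2, -5.6]
opening: 0.148
```

>>> apply_moves:
  increments:
    - [1,3,0,0,0]
    - [1,2,0,0,0]
    - [1,2,0,0,0]
    - [1,0,0,0,0]
    - [1,0,0,0,0]

```text
t: 10.45
eef_pos: [579.9, 109.7, 209.9]
tcp_rot: [-0.748, 1.57, 0.504]
ft_force: [1.9, 1.0, -6.6]
opening: 0.147
```

```bash
python3 - <<'E'
from h import *
s=cam('side'); p=s['pixels'][:,:,::-1]
cv2.imwrite('pics/s6.png',cv2.resize(p[90:190,225:325],(500,500),interpolation=cv2.INTER_CUBIC))
st,x,R=tool();print(st['t'],x,st['ft_force'])
n=np.array([.951,-.31]);t=np.array([.31,.951]);d=x[:2]-[556.5,117.3];print(d@n,d@t)
E
```

```text
10.5 [579.90624638 109.68592503 209.86859748] [ 1.94079806  1.67908045 -6.35178815]
24.619703543950855 0.014951078883078672
```

View pics/s6.png

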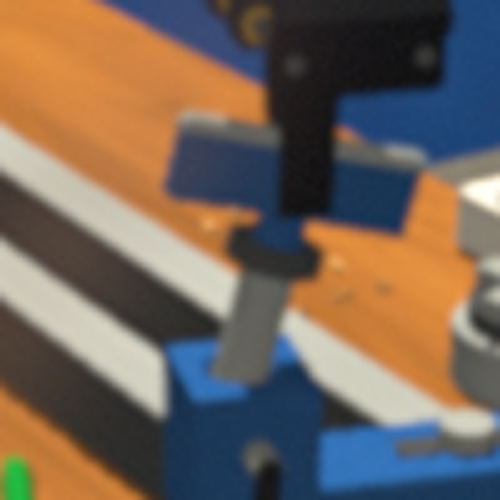

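>>> apply_moves:
  increments:
    - [1,0,4,0,0]
    - [1,0,4,0,0]
    - [1,0,4,0,0]
    - [1,0,4,0,0]
    - [1,0,4,0,0]
    - [1,0,4,0,0]
    - [1,0,3,0,0]
    - [1,0,1.5,0,0]
    - [1,0,0,0,0]
    - [1,0,0,0,0]

```text
t: 11.5
eef_pos: [553.6, 118.7, 210.8]
tcp_rot: [-1.119, 1.567, 0.133]
ft_force: [4.5, 1.6, -1.7]
opening: 0.144
```

```bash
python3 - <<'E'
from h import *
s=cam('side'); p=s['pixels'][:,:,::-1]
cv2.imwrite('pics/s7.png',cv2.resize(p[90:190,225:325],(500,500),interpolation=cv2.INTER_CUBIC))
st,x,R=tool();print(st['t'],x,st['ft_force'])
n=np.array([.951,-.31]);t=np.array([.31,.951]);d=x[:2]-[556.5,117.3];print(d@n,d@t)
E
```

```text
11.55 [553.59562038 118.67477627 210.81215231] [ 5.17375646  1.93165174 -1.15944501]
-3.1882456619748236 0.407054553793038
```

View pics/s7.png

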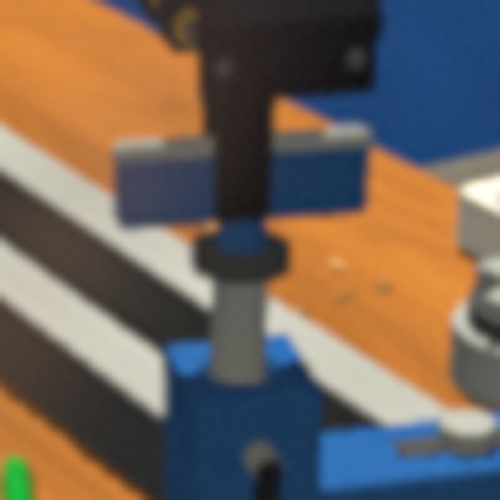

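>>> apply_moves:
  increments:
    - [1,0,3,0,0]
    - [1,0,1,0,0]
    - [1,0,-1.5,-0.4,0]
    - [1,3,0,0,0]
    - [1,3,0,0,0]
    - [1,3,0,0,0]
    - [1,3,0,0,0]
    - [1,0,0,0,0]

```text
t: 12.35
eef_pos: [550.5, 119.1, 197.4]
tcp_rot: [-0.552, 1.57, 0.7]
ft_force: [5.0, 3.8, -5.7]
opening: 0.144
```

>>> apply_moves:
  increments:
    - [1,0,-1.5,0.5,0]
    - [1,3,0,0.5,0]
    - [1,3,0,0,0]
    - [1,3,0,0,0]
    - [1,3,0,0,0]
    - [1,0,0,0,0]

```text
t: 12.95
eef_pos: [551.5, 119.3, 185.3]
tcp_rot: [2.027, 1.569, -3.004]
ft_force: [0.3, 0.3, -5.5]
opening: 0.147
```

>>> apply_moves:
  increments:
    - [1,4,0,0,0]
    - [1,4,0,0,0]
    - [1,4,0,0,0]
    - [1,3,0,0,0]
    - [1,3,0,0,0]
    - [1,0,0,0,0]

```text
t: 13.55
eef_pos: [551.8, 119.4, 167.5]
tcp_rot: [1.905, 1.57, -3.126]
ft_force: [-0.3, -0.2, -5.1]
opening: 0.146
```

>>> apply_moves:
  increments:
    - [1,2,0,0,0]
    - [1,2,0,0,0]
    - [1,1.5,0,0,0]
    - [1,1.5,0,0,0]
    - [1,0,0,0,0]
    - [1,0,0,0,0]

```text
t: 14.15
eef_pos: [552.1, 119.4, 161.7]
tcp_rot: [-1.172, 1.57, 0.08]
ft_force: [-2.7, -0.5, 6.7]
opening: 0.143
```

```bash
python3 - <<'E'
from h import *
s=cam('side'); p=s['pixels'][:,:,::-1]
cv2.imwrite('pics/s8.png',cv2.resize(p[90:190,225:325],(500,500),interpolation=cv2.INTER_CUBIC))
st,x,R=tool();print(st['t'],x,st['ft_force'])
E
```

```text
14.2 [552.14350997 119.40208483 161.7433896 ] [-1.90266612 -0.64548868  6.55553866]
```

View pics/s8.png

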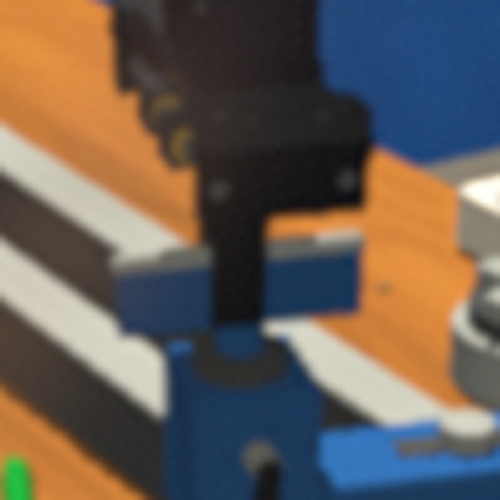

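The collar lies on the rim, and about 11 N of support shows in the force. One last small press, then release and retreat.

>>> apply_moves:
  increments:
    - [1,1,0,0,0]
    - [1,0,0,0,0]
    - [0.8,0,0,0,0]
    - [0.5,0,0,0,0]
    - [0.5,0,0,0,0]
    - [0.5,-10,0,0,0]
    - [0.5,-20,0,0,0]
    - [0.5,-30,0,0,0]
    - [0.5,-40,0,0,0]
    - [0.5,0,0,0,0]

```text
t: 15.2
eef_pos: [553.5, 119.7, 265.3]
tcp_rot: [-1.143, 1.563, 0.11]
ft_force: [0.5, 0.4, 0.3]
opening: 0.498
```

>>> apply_moves:
  increments:
    - [0.5,0,30,0,0]
    - [0.5,0,40,0,0]
    - [0.5,0,40,0,0]
    - [0.5,0,0,0,0]
    - [0.5,0,0,0,0]

```text
t: 15.7
eef_pos: [447.3, 154.2, 260.4]
tcp_rot: [-1.058, 1.57, 0.195]
ft_force: [-0.0, -0.5, 0.5]
opening: 0.501
```

```bash
python3 - <<'E'
from h import *
s=cam('side','end.png')
st,x,R=tool();print(st['t'],x,st['ft_force'])
E
```

```text
15.75 [447.93500917 153.95589829 260.23609265] [ 0.15077863 -0.24786945  0.24255666]
```

The picture limit is reached, so I make the final check numerically from the blade mask.

```bash
python3 - <<'E'
from h import *
b0=np.array([556.5,117.3]);n=np.array([.951,-.31])
s=cam('side')
hsv=cv2.cvtColor(s['pixels'],cv2.COLOR_RGB2HSV)
L=lambda k,z:np.array([*(b0+k*n),z])
for z in (147,185): print(z,[np.round(proj(s,L(k,z))).tolist() for k in(-55,0,55)])
x0,y0=map(int,proj(s,L(-55,185)));x1,y1=map(int,proj(s,L(55,147)))
roi=(slice(min(y0,y1)-25,max(y0,y1)+15),slice(x0-12,x1+12))
h=hsv[roi]; m=((h[...,1]<90)&(h[...,2]>70)).astype(np.uint8)
k,lab,stt,cen=cv2.connectedComponentsWithStats(m)
for i in range(1,k):
    if stt[i,4]>30:
        pts=np.argwhere(lab==i)[:,::-1]+[x0-12,min(y0,y1)-25]
        print(stt[i,4],cv2.minAreaRect(pts.astype(np.float32)))
m=((h[...,0]>95)&(h[...,0]<125)&(h[...,1]>120)).astype(np.uint8)
for r in range(0,h.shape[0],3): print(r+min(y0,y1)-25,''.join('B' if m[r,c] else ('g' if h[r,c,1]<90 else '.') for c in range(0,h.shape[1])))
E
```

```text
147 [[249.0, 156.0], [274.0, 154.0], [297.0, 152.0]]
185 [[249.0, 140.0], [274.0, 138.0], [298.0, 136.0]]
1069 ((269.5, 143.5), (67.0, 43.0), 0.0)
114 .......................................................gg.BBBBBBBBBBBBBBB
117 .............................................................gg.BBBBBBBBB
120 ..................................................................gggBBBB
123 ggg.....................................................................g
126 ggggggg..................................................................
129 gggggggggggg.............................................................
132 ggggggggggggggggg........................................................
135 gggggggggggggggggggggg...................................................
138 gggggggggggggggggggggggggg........gggggggggggggggggggggggggggg...........
141 ggggggggggggggggggggggggggggggggggggggggggggggggggggggg....Bg............
144 gggggggggggggggggggggggggg...BBBBBBBBBBBBBBBBBBBBBBBBBBBBBBBg............
147 gggggggggggggg......BBBBBBBBBBBBBBBBBBBBBBBBBBBBBBBBBBBBBBBBg............
150 gggggggggggggg.....BBBBBBBBBBBBBBBBBBBBBBBBBBBBBBBBBBBBBBBBBg............
153 gggggggggggggg...BBBBBBBBBBBBBBBBBBBBBBBBB.gggggggggg....................
156 gggggggggggggggggg..B......ggggg.BBBBBBBBgggggggggggggg..................
159 ggggggggggggggggggggggBBBBB.gggggBBBBBBBB.ggg..gggggggggggg..............
162 gggggggggggggggggggggggBBBBB.gggggggggggggggggBBBggggggggggggggg.........
165 gggggggggggggggggggggggBBBBBBgggggggggggggggg.BBBBgggggggggggggggggg.....
```

The blade sits where the model puts a seated, upright rest (rows 138–156, columns about 252–296). Handing in.

```bash
python3 -c "
from cell import env
print(env.job_done())"
```

```text
the job is handed in; nothing more can be done
None
```

The long straight blue rest is in the banjo's bore, and the job was handed in at about 16 s of the 46 s allowed. No verdict was reported.

- **Lean:** The moves cannot tilt the tool. I leaned the rest by pressing its post against the banjo's near face, so it turned in the grip to about 15.5 degrees.
- **Fit:** I entered the leaning post about 10 mm into the bore. I then straightened it against the bore wall and slid it down until the collar met the rim. At that point about 11 N of support showed in the wrist force. After that I opened the fingers and backed well clear.

**Last checks:**
- **Picture before release:** It showed the collar on the rim.
- **After release:** I had used all 12 pictures, so I compared a colour mask of the side view with the predicted seated, upright pose. The blade matched within about 2–3 pixels (about 4 mm) at its ends. The wrist force was near zero.
- **Not checked:** I did not look at the curved and short rests again after the lift. I never moved near them after that.
- **Disagreement:** The top and wrist cameras differed by about 3–4 mm on the rest and the bore. I used averages and confirmed the fit from the side view and contact forces.

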